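Fit the hold-down bar over the tubes on the mixer

ROBOT

A 6-joint arm with a two-finger parallel gripper is mounted at the origin on the work surface. World frame = base frame: x ahead of the robot, y to its left, z up, the work surface at z = 0. Lengths are in mm, angles in rad, forces in N, time in s.
With the tool pointing down it reaches from about 350 to 875 mm from the base axis. Payload 4.2 kg.
Tool frame: the origin (TCP) lies between the finger pads, 19 mm behind the fingertips; this is the grasp point; z points along the fingers, y is the line along which they close (so a half turn about z gives the same grasp; the last joint's range is limited). The gripper opens to 85 mm and grips with 20 to 120 N. Pads are 22 mm wide; open, the fingers measure 114 mm over their backs; the gripper's body (76 mm by 85 mm) begins 54 mm behind the grasp point. The pads swing forward as they close: fully open they stand 13 mm farther back than shut.
Start: joints at [-0.911, 0.385, 0.008, 0, -1.194, -0.259], TCP at [243.86, -575.44, 250.012] pointing down, gripper open.
Joint ranges: [-3.14, 3.14], [-1.21, 2.06], [-1.07, 1.41], [-3.16, 2.05], [-2.99, -0.16], [-3.1, 3.1]. Speed limits (rad/s): [2.79, 2.79, 3.14, 3.14, 3.14, 3.14].

INTERFACE

Orientations are given as a unit quaternion [x, y, z, w].
In Python, from bench import read_state, get_image, get_calibration, job_done gives the robot as it stands.
- The arm moves only by the shell command python3 -m creep 'ROWS'. ROWS is a JSON object of lists of equal length, an entry for each row: "translation": the shift along the world's x, y, z in cm, a list of three; "delta_rot": the turn, a rotation vector about the world's x, y, z in degrees, a list of three; "hand": the finger opening in cm, from 0 to 8.54. A call has 1 to 8 rows; each row is the pose to reach, as a shift and turn from the pose commanded when the call began; what a row does not reach only later rows make up. A row lasts 1/8 s, in which the tool goes at most 62.5 mm and 10.7 degrees, less where a joint would pass 70% of its speed; a pose out of reach is approached as far as the arm can. A call with a gripper value outside its range is refused whole. The fingers move at their own pace and stop on an object; the grip force is fixed at half the most. Time passes only in rows, so rows that repeat a pose let the fingers close. It gives the time, the measured TCP pose, the force, the opening and the grip force at its end, in the units of the state.
- read_state(): the state, without advancing time (a new reading comes with each control period).
- get_image(name): name is "side" or "top"; returns (picture, depth): 400x640x3 uint8, red, green, blue; 400x640 float32, mm along the optical axis (not along the pixel's ray), 0 where there is no reading.
- get_calibration(name): a dict with "intrinsics" (3x3 intrinsics, pixels), "dist" ([k1, k2, p1, p2, k3] as OpenCV has them; the pictures are not rectified), "xyz" and "attitude" of the camera in the world. Camera axes: x right, y down, z forward; pixel columns grow to the right and rows downward; lengths in mm; the calibration is good to about 2 mm. A picture is of the moment at which its call begins. get_calibration takes no time and is no camera call.
- job_done(): hands the job in; it is judged then, once.
The state is a dict: "clock": time; "joints": joint angles; "joint_vel": joint speeds; "joint_efforts": joint torques, N m; "position": TCP position; "ee_rot": TCP orientation; "contact_force": force on the tool from outside, world axes, zero at the start; "wrist_torque": the same for the moment, N m; "gripper_width": finger opening in mm; "grasp_force": force on a finger pad.
Only numpy, scipy, OpenCV 4.12 (cv2) and the standard library are available. Lean on these libraries where they do the work, as an engineer would, in place of code of your own. Each camera call takes 0.05 s, during which the arm holds its last target. There are 200 camera calls.

TASK

Take the hold-down bar off its hook, lay it flat on the bench with its grip facing up, and let go of it. Then pick it up again by its grip, carry it level to the tube mixer and lower it into the two saddles so that it lies fully down across the row of tubes, grip up. Do not drop the bar, and leave the jar, the beaker and the tip box where they stand.

Things in the scene. Friction and masses are not known exactly. Their poses are not given: they have to be found in the camera images.
- bar: Hold-down bar hanging on the hook: flat aluminium, 220 mm long (z axis, towards the eye end), 28 wide (y), 12 thick (x), 0.2 kg, grey grip block out of its +x face. Origin at its middle. Eye: opening 16 mm wide, 34 long through the thickness at z = 46 to 80 mm; beyond it a solid tab (z = 80 to 110) stands free above the hook, to be pinched across the width.
- bar_grip (a point): Centre of the bar's grip, a grey plastic block 40 mm long (bar z), 16 wide (bar y), standing 32 mm out of the bar's broad +x face at mid length; this point is 22 mm along bar x from the bar's origin. Axes as the bar.
- bar_eye (a point): Centre of the bar's eye opening, 63 mm along bar z from the bar's origin. Axes as the bar.
- bar_foot (a point): The far end of the bar, away from the eye: 110 mm along -z from the bar's origin. Axes as the bar.
- stand: Hook stand, fixed: foot plate 100 x 110 x 14 mm, column 20 x 26 mm, 230 mm tall. Origin on the bench under the column, z up. A steel peg of 8 mm diameter leaves the column along stand +x, its axis 220 mm up, level to x = 62 mm, then an upturned tip. The bar hangs on it by the top edge of its eye at x = 28 to 42 mm, grip facing stand +x, its lower end 34 mm above the bench.
- hook_tip (a point): Centre of the rounded end (8 mm diameter) of the peg's upturned tip: 66 mm along stand x from the column's axis, 230 mm above the bench; its top is 10 mm above the top of the level part of the peg.
- mixer: Tube mixer, fixed: white base 300 x 130 x 45 mm, five orange-capped tubes in a row along its x axis (cap tops 132 mm up), a white saddle post at each end of the row (|x| = 75 to 121 mm). Origin on the bench under its middle, y across, z up. Nothing on it moves. The bar fits either way round.
- seat (a point): Midway between the two saddles at the height of their floors, 136 mm above the bench: the middle of the seated bar's underside. Axes as the mixer. Each saddle has two cheeks 34 mm apart (8 mm thick, along the row) and an end wall, all rising 18 mm above the floor; the two end walls are 230 mm apart.
- jar: Bystander: lidded jar, 60 mm in diameter, 80 mm tall. Origin at the centre of its underside, z up.
- beaker: Bystander: white open beaker, 70 mm in diameter at the rim, 90 mm tall. Origin at the centre of its underside, z up.
- tipbox: Bystander: pipette tip box, grey with a clear lid, 85 x 120 x 67 mm. Origin at the centre of its underside, z up.

How it is judged (in metres and radians):
On the way, in this order (a step that is already met when the one before it is completed fails the run):
1. the bar is off the hook: its eye is more than 60 mm from the hook's tip, held by the fingers (distance between bar_eye and hook_tip above 0.06 m and contact force between the fingers and bar above 0.5 N), for 0.1 s.
2. the bar lies flat on the bench, grip up (within 0.1 rad), at rest and let go (height (world z) of bar below 0.01 m and angle between bar_grip's own x axis and vertical below 0.1 rad and contact force between the fingers and bar below 0.05 N and linear speed of bar below 0.02 m/s), for 0.2 s.
3. the bar is held by its grip (tool centre within 45 mm of the grip's centre), level (within 0.35 rad), over 60 mm above the bench (height (world z) of bar above 0.06 m and distance between the grasp point and bar_grip below 0.045 m and angle between bar's own x axis and vertical below 0.35 rad and contact force between the fingers and bar above 0.5 N), for 0.2 s.
At the end, for the whole second after the job is handed in: The bar lies fully down in both saddles (its middle 2 to 10 mm above the saddle floors and within 12 mm of the seat point horizontally), grip up within 0.05 rad, along the row within 0.08 rad, at rest and released; jar, beaker and tip box within 20 mm of where they stood (z of bar in the frame of seat between 0.002 and 0.01 m and horizontal distance between bar and seat below 0.012 m and angle between bar's own x axis and vertical below 0.05 rad and angle between the z axis of bar and the x axis of mixer, either way round below 0.08 rad and linear speed of bar below 0.02 m/s and contact force between the fingers and bar below 0.05 N and distance of each of jar, beaker, tipbox from where it was at the start of the episode below 0.02 m); the robot touches nothing.
It fails at once if the bar is dropped: it moves faster than 0.7 m/s while the fingers do not touch it (contact force between the fingers and bar below 0.02 N and linear speed of bar above 0.7 m/s).
It fails at once if a bystander (jar, beaker or tip box) is shifted more than 20 mm (distance of any of jar, beaker, tipbox from where it was at the start of the episode above 0.02 m).
It also fails if it takes over 69 s, if anything falls off the work surface, if the arm or the gripper's body presses on something with over 40 N, if the wrist force passes 120 N, or if a joint passes its speed limit or range.

## Working session

There is one attempt and no reset: what is moved stays moved. The work goes in short steps, Python scripts to look and compute and a shell command to move; the robot and the scene stay as the last step left them, time stands still between calls to the robot, and variables do not carry over. Pictures are saved under pics/ and viewed, at most 13 in all, crops included, and the job is handed in when it is done.

```bash
ls; mkdir -p pics
python3 - <<'E'
from bench import *
import cv2,numpy as np
for n in("side","top"):
    im,d=get_image(n); cv2.imwrite(f"pics/{n}0.png",im[:,:,::-1]); np.savez(f"{n}0.npz",im=im,d=d)
    print(n,get_calibration(n))
print(read_state())
E
```

```text
pics
side {'intrinsics': array([[409.50333714,   0.        , 315.35388739],
       [  0.        , 409.50333714, 192.80029266],
       [  0.        ,   0.        ,   1.        ]]), 'dist': array([-0.03970406,  0.        ,  0.        ,  0.        ,  0.        ]), 'xyz': array([428.13842495, 937.71493976, 870.30271146]), 'attitude': array([-0.10435081,  0.88750662, -0.44626298,  0.04787744])}
top {'intrinsics': array([[362.93048371,   0.        , 318.86158675],
       [  0.        , 362.93048371, 195.44950895],
       [  0.        ,   0.        ,   1.        ]]), 'dist': array([-0.03669411,  0.        ,  0.        ,  0.        ,  0.        ]), 'xyz': array([ 473.06364134,    7.05103347, 1195.65534893]), 'attitude': array([-0.70038333,  0.70940722, -0.05736027,  0.05398509])}
{'clock': 0.1, 'joints': array([-9.11424001e-01,  3.85475568e-01,  6.76224977e-03, -4.52844715e-04,
       -1.19404113e+00, -2.58581922e-01]), 'joint_vel': array([-0.00057899, -0.00041678,  0.00175069,  0.00187096, -0.00176983,
        0.00042221]), 'joint_efforts': array([-7.29687508e-04, -3.93318021e+01,  1.88928044e+01,  4.19795126e+00,
       -2.62147470e-03,  2.90579763e-06]), 'position': array([ 243.65496411, -575.00776568,  249.03068726]), 'ee_rot': array([-1.98974702e-01,  9.80004115e-01,  9.70974722e-04, -2.45075886e-04]), 'contact_force': array([-0.34427281,  0.13231183, -0.62485267]), 'wrist_torque': array([ 0.01152397, -0.01672067, -0.00525507]), 'grasp_force': 0.0, 'gripper_width': 85.37834385468088}
```

View pics/side0.png

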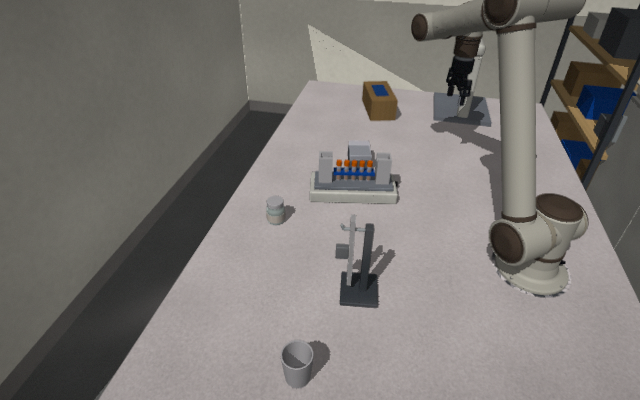

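View pics/top0.png

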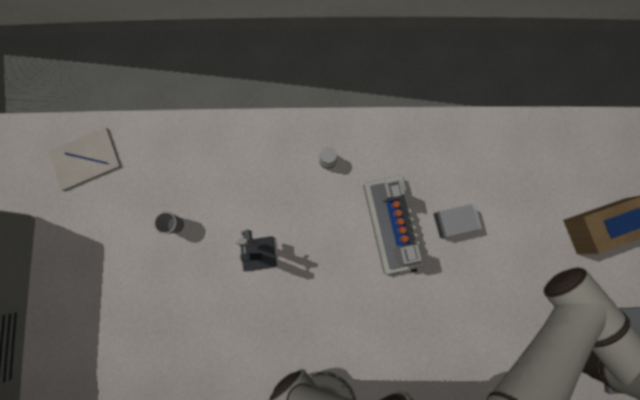

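Side view: the stand's foot is at about (360,290), the bar hangs at column ~351 with its grip at (342,251), and the mixer is at (352,180). The jar is at (275,210), the beaker at (297,362) and the tip box at (360,150). Top view: stand (260,250), bar (245,238), mixer (393,225), jar (328,158), beaker (168,223), tip box (460,221).

```bash
cat > h.py <<'E'
import numpy as np,cv2
from bench import *
from scipy.spatial.transform import Rotation as R
def cloud(n,im=None,d=None):
    "world points (mm) for each pixel from depth"
    if d is None: im,d=get_image(n)
    c=get_calibration(n);K=c["intrinsics"]
    h,w=d.shape;u,v=np.meshgrid(np.arange(w),np.arange(h))
    p=cv2.undistortPoints(np.stack([u,v],-1).reshape(-1,1,2).astype(float),K,c["dist"]).reshape(h,w,2)
    P=np.dstack([p*d[...,None],d])@R.from_quat(c["attitude"]).as_matrix().T+c["xyz"]
    P[d==0]=np.nan
    return im,P
def proj(n,X):
    c=get_calibration(n);r=R.from_quat(c["attitude"]).inv()
    return cv2.projectPoints(np.atleast_2d(X).astype(float),r.as_rotvec(),-r.apply(c["xyz"]),c["intrinsics"],c["dist"])[0][:,0]
def onplane(n,uv,z):
    c=get_calibration(n);p=cv2.undistortPoints(np.array(uv,float).reshape(-1,1,2),c["intrinsics"],c["dist"])[:,0]
    r=np.c_[p,np.ones(len(p))]@R.from_quat(c["attitude"]).as_matrix().T
    return c["xyz"]+r*((z-c["xyz"][2])/r[:,2])[:,None]
def crop(im,x0,x1,y0,y1,s,f): cv2.imwrite(f,cv2.resize(im[y0:y1,x0:x1,::-1],None,fx=s,fy=s,interpolation=cv2.INTER_CUBIC))
E
python3 - <<'E'
from h import *
A={n:dict(np.load(n+"0.npz")) for n in("side","top")}
s=A["side"]["im"];t=A["top"]["im"]
a=cv2.resize(s[130:315,255:415],None,fx=2.5,fy=2.5);b=cv2.resize(t[140:290,220:430],None,fx=2.5*1,fy=2.5)
c=np.zeros((600,800,3),np.uint8)
a=cv2.resize(s[200:315,320:400],None,fx=5,fy=5,interpolation=2)[:575];c[:575,:400]=a
b=cv2.resize(t[225:275,230:310],None,fx=5,fy=5,interpolation=2);c[:250,400:]=b
b=cv2.resize(t[170:280,355:435],None,fx=3,fy=3,interpolation=2);c[260:590,400:640]=b
cv2.imwrite("pics/c0.png",c[:,:,::-1])
for n in A:
    im,P=cloud(n,A[n]["im"],A[n]["d"]);z=P[...,2]
    print(n,"bench z",np.nanmedian(z[300:330,200:230]) )
    # object blobs above bench
    m=((z>12)&(P[...,0]>200)&(P[...,0]<900)&(P[...,1]>-420)&(P[...,1]<600)).astype(np.uint8)
    k,l,st,_=cv2.connectedComponentsWithStats(m)
    for i in range(1,k):
        if st[i,4]>80: q=P[l==i];print(st[i],np.nanmin(q,0).round(),np.nanmax(q,0).round())
    hs=cv2.cvtColor(im,cv2.COLOR_RGB2HSV)
    o=((hs[...,0]<14)&(hs[...,1]>170)&(hs[...,2]>90)).astype(np.uint8)
    k,l,st,ce=cv2.connectedComponentsWithStats(o)
    for i in range(1,k):
        if st[i,4]>5: print("cap",ce[i].round(1),st[i,4],onplane(n,ce[i],128)[0].round(1),np.nanmedian(P[l==i],0).round(1))
E
```

```text
side bench z -1.1057320227337186
[ 419    0  111  114 3980] [ 200. -420.  453.] [410.  -9. 699.]
[ 310  149   88   54 3714] [ 403. -420.   12.] [ 719. -143.  157.]
[266 195  20  28 444] [750. -57.  12.] [808.   4.  83.]
[ 336  214   42   92 1934] [420. 143.  12.] [541. 261. 256.]
[ 280  340   34   47 1172] [536. 442.  12.] [605. 511.  93.]
cap [338.7 162.4] 21 [ 612.3 -220.9  128. ] [ 611.9 -220.1  129. ]
cap [346.4 162.3] 20 [ 587.  -227.7  128. ] [ 586.7 -227.8  129.7]
cap [354.2 162.7] 19 [ 561.  -231.7  128. ] [ 560.4 -232.   129. ]
cap [361.9 163.6] 23 [ 535.  -232.2  128. ] [ 534.8 -236.5  124.4]
cap [369.3 163.5] 19 [ 510.7 -239.1  128. ] [ 511.6 -241.1  127.5]
top bench z 1.6008507950676858
[319 147  18  22 326] [750. -57.  15.] [807.  -2.  87.]
[ 363  175   62  100 3983] [ 404. -329.   12.] [ 721. -145.  161.]
[434 209  21  29 460] [ 517. -420.   12.] [ 607. -376.   74.]
[154 212  29  22 446] [538. 440.  12.] [603. 508.  97.]
[ 236  230   41   42 1099] [419. 141.  12.] [542. 254. 260.]
[543 283  21  21 281] [ 376. -420.  504.] [ 412. -410.  559.]
[ 486  305  101   95 5363] [ 242. -420.  529.] [ 375. -249.  656.]
[380 391  33   9 193] [ 273. -114.  650.] [285. -76. 699.]
cap [395.8 204.2] 15 [ 613.5 -227.7  128. ] [ 613.2 -227.   133.2]
cap [398.2 212.6] 14 [ 588.2 -233.7  128. ] [ 586.7 -232.4  133.2]
cap [400.  221.1] 14 [ 562.9 -237.8  128. ] [ 563.  -236.8  134. ]
cap [402.3 229.7] 15 [ 537.5 -243.5  128. ] [ 536.5 -241.1  134.3]
cap [404.3 238.5] 13 [ 511.6 -248.1  128. ] [ 510.2 -246.6  132.6]
```

View pics/c0.png

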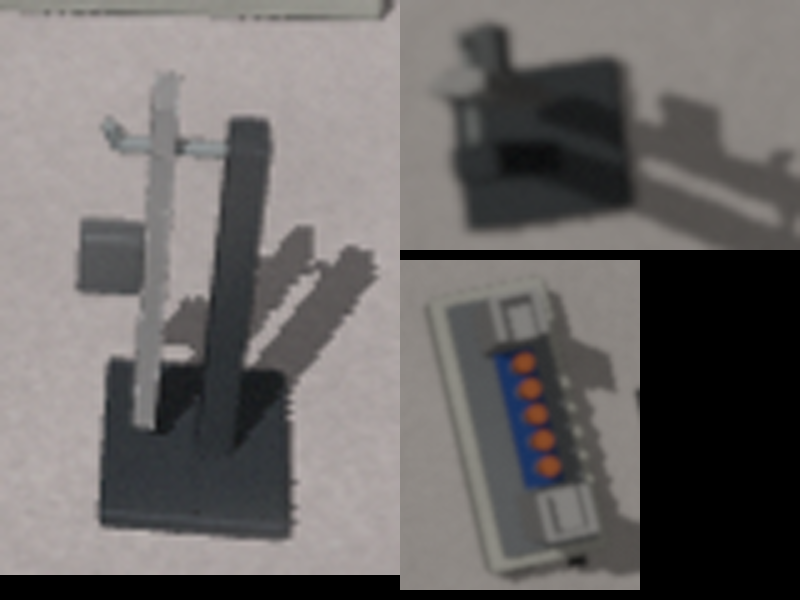

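The crops show the bar hanging on the peg, grip towards +x, tab free above the peg, and both saddles in line with the caps. Next I'll measure the stand axis, the bar and the saddles.

Run:
```python
from h import *
A={n:dict(np.load(n+"0.npz")) for n in("side","top")}
C={n:cloud(n,A[n]["im"],A[n]["d"]) for n in A}
np.set_printoptions(suppress=True,precision=1)
for n in C:
    im,P=C[n];x,y,z=P[...,0],P[...,1],P[...,2];v=im.max(2)
    reg=(x>400)&(x<620)&(y>120)&(y<290)&(z>6)
    foot=reg&(z<30)&(v<90)
    r=cv2.minAreaRect(P[foot][:,:2].astype(np.float32));print(n,"foot",foot.sum(),r)
    # column top
    col=reg&(z>205)
    ys,xs=np.nonzero(col)
    if n=="top":
        for a in np.c_[xs,ys,v[col],P[col]][::2]:print(a)
    else:
        tab=reg&(v>100)&(z>60); 
        print("bright",tab.sum())
        for lo in range(60,260,20):
            q=P[tab&(z>lo)&(z<=lo+20)]
            if len(q):print(lo,len(q),np.median(q,0),q.min(0),q.max(0))
        g=reg&(z>110)&(z<175)&(x>515);q=P[g];print("grip?",np.median(q,0),q.min(0),q.max(0))
        c=reg&(z>20)&(v<70);
        for lo in range(30,240,40):
            q=P[c&(z>lo)&(z<=lo+40)];print("col",lo,len(q),np.median(q,0),np.percentile(q,5,axis=0),np.percentile(q,95,axis=0))
```

```text
side foot 1039 ((473.64166259765625, 200.58261108398438), (99.86906433105469, 112.8455810546875), 7.372365951538086)
bright 425
60 25 [501.3 217.4  70.9] [496.  199.8  60. ] [509.4 220.2  79.4]
80 21 [502.2 216.5  87.4] [496.5 210.4  80. ] [508.1 220.   97.4]
100 29 [500.7 217.6 110.1] [495.4 215.4 100.4] [506.6 221.  118.4]
120 30 [501.9 217.2 128.7] [496.5 213.  120.9] [532.9 219.4 139.2]
140 27 [501.  217.5 150.3] [475.1 191.3 141.2] [506.  220.8 160. ]
160 56 [507.1 215.7 164.1] [496.7 194.8 160.3] [541.4 219.7 179.9]
180 36 [502.8 216.7 189.5] [452.8 205.9 180.4] [509.7 220.4 199.9]
200 45 [501.1 216.4 213.3] [452.9 201.7 200.5] [528.1 219.8 219.8]
220 95 [503.7 208.4 225.8] [457.3 184.5 220.4] [531.2 220.6 239.4]
240 61 [503.9 212.6 252.8] [497.1 189.7 240.2] [511.3 220.4 256.3]
grip? [527.7 213.9 151.3] [515.2 199.4 122.6] [541.4 218.7 166.6]
col 30 84 [462.8 210.5  50.3] [453.7 206.9  33. ] [473.  214.1  67.5]
col 70 86 [463.6 210.4  88.6] [454.1 207.9  71.8] [472.7 213.3 107.2]
col 110 99 [463.  210.6 129.1] [454.  207.6 111.4] [472.  213.6 149.1]
col 150 88 [463.6 210.9 170
[... 3662 characters left out ...]
2.7 201.6 236.2]
[245.  258.   50.  462.6 197.  232.9]
[247.  258.   48.  462.5 191.9 232.1]
[249.  258.   37.  462.5 186.6 232.7]
[251.  258.   17.  462.3 183.8 219.1]
[241.  259.   75.  460.1 208.3 228.9]
[243.  259.   48.  460.1 202.2 233.3]
[245.  259.   49.  460.1 196.  238.1]
[247.  259.   46.  460.  191.2 235.6]
[249.  259.   38.  459.9 186.6 232.5]
[251.  259.   23.  459.7 183.  223.1]
[242.  260.   60.  457.5 204.6 234. ]
[244.  260.   46.  457.5 199.6 232.8]
[246.  260.   44.  457.4 194.7 230.8]
[248.  260.   42.  457.3 189.5 230.9]
[250.  260.   35.  457.2 184.7 228.4]
[241.  261.  104.  454.9 207.6 232.1]
[243.  261.   52.  454.9 202.4 232. ]
[245.  261.   45.  454.8 197.9 228. ]
```

```bash
python3 -m creep '{"translation":[[2,4,5],[5,8,9],[8,14,13],[11,19,16],[14,24,18],[17,30,20],[20,35,20],[23,40,20]],"delta_rot":[[0,0,-2],[0,0,-4],[0,0,-6],[0,0,-8],[0,0,-10],[0,0,-12],[0,0,-14],[0,0,-15.3]],"hand":[8.5,8.5,8.5,8.5,8.5,8.5,8.5,8.5]}'
python3 -m creep '{"translation":[[3,5,0],[6,10,0],[9,15,0],[12,20,0],[15,25,0],[18,30,0],[21,35,0],[23,40,0]],"delta_rot":[[0,0,0],[0,0,0],[0,0,0],[0,0,0],[0,0,0],[0,0,0],[0,0,0],[0,0,0]],"hand":[8.5,8.5,8.5,8.5,8.5,8.5,8.5,8.5]}'
python3 -c "
from h import *
s=read_state();print(s['joints'].round(3),s['position'],R.from_quat(s['ee_rot']).as_matrix().round(3))"
```

```text
clock: 1.1
position: [463.5, -191.9, 449.8]
ee_rot: [-0.066, 0.998, -0.0, 0.001]
contact_force: [1.8, -0.6, -0.1]
gripper_width: 85.0
grasp_force: 0.0
clock: 2.1
position: [693.9, 207.9, 447.8]
ee_rot: [-0.067, 0.998, -0.0, -0.001]
contact_force: [0.2, -0.1, -0.0]
gripper_width: 85.1
grasp_force: 0.0
[ 0.513  0.547  0.747 -0.    -1.773 -1.951] [693.91045782 207.94750438 447.76451909] [[-0.991 -0.133 -0.002]
 [-0.133  0.991 -0.001]
 [ 0.002 -0.    -1.   ]]
```

```bash
python3 -m creep '{"translation":[[-1,0,-2],[-2,0,-4],[-4,0,-6],[-5,0,-8],[-6,0.3,-10],[-7,0.5,-12],[-9.4,0.7,-14],[-9.4,0.7,-14.8]],"delta_rot":[[-1.3,9.9,0],[-2.6,19.8,0],[-4,29.7,0],[-5.3,39.6,0],[-6.6,49.5,0],[-8,59.5,0],[-9.3,69.4,0],[-10.6,79.3,0]],"hand":[8.5,8.5,8.5,8.5,8.5,8.5,8.5,8.5]}'
python3 - <<'E'
from h import *
s=read_state();print(s['joints'].round(3),s['position'],R.from_quat(s['ee_rot']).as_matrix().round(3))
for n in("side",):
    im,d=get_image(n);crop(im,230,530,60,320,2,f"pics/{n}1.png")
E
```

```text
clock: 3.1
position: [596.7, 215.6, 299.7]
ee_rot: [-0.049, 0.771, -0.041, -0.634]
contact_force: [-0.7, -0.2, 0.2]
gripper_width: 84.8
grasp_force: 0.0
[ 0.376  0.99   1.033 -1.007 -2.854 -2.609] [596.70066974 215.55030758 299.73016   ] [[-0.191 -0.128 -0.973]
 [-0.023  0.992 -0.126]
 [ 0.981 -0.002 -0.193]]
```

View pics/side1.png

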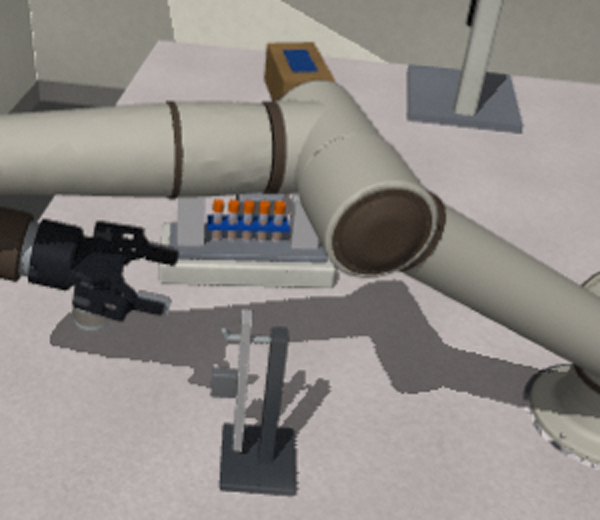

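The gripper points back at the stand from +x at crop (130,270), with the forearm and elbow passing above and behind. Joint 5 is close to its limit, so I'll ease the tilt back a bit and check clearance under the forearm.

```bash
python3 -m creep '{"translation":[[0,0,0],[0.3,0,0]],"delta_rot":[[1,-7.5,0],[2,-14.9,0]],"hand":[8.5,8.5]}'
python3 - <<'E'
from h import *
np.set_printoptions(suppress=True,precision=1)
s=read_state();print(s['joints'].round(3),s['position'],R.from_quat(s['ee_rot']).as_matrix().round(3))
for n in("side","top"):
    im,P=cloud(n); x,y,z=P[...,0],P[...,1],P[...,2]
    for a in range(300,900,50):
        m=(x>a)&(x<a+50)&(y>-100)&(y<400)&(z>265)
        if m.sum()>10:q=P[m];print(n,a,m.sum(),np.percentile(q,[2,50,98],axis=0)[:,1:].ravel())
E
```

```text
clock: 3.4
position: [602.1, 213.7, 301.9]
ee_rot: [-0.055, 0.852, -0.033, -0.519]
contact_force: [-0.9, 0.0, 0.1]
gripper_width: 84.6
grasp_force: 0.0
[ 0.4  0.9  0.9 -0.6 -2.6 -2.2] [602.1 213.7 301.9] [[-0.5 -0.1 -0.9]
 [-0.1  1.  -0.1]
 [ 0.9  0.  -0.5]]
side 300 1601 [283.4 438.3 334.4 518.  350.2 553.9]
side 350 2359 [195.5 469.5 331.5 537.9 353.9 554.3]
side 400 1764 [147.9 478.4 248.8 534.2 312.7 551.4]
side 450 1417 [164.9 475.3 262.  528.4 283.8 550.9]
side 500 1484 [238.4 474.9 287.2 529.4 306.  554.3]
side 550 1535 [258.2 309.4 307.7 528.5 326.  554.3]
side 600 2106 [168.3 304.  316.8 511.1 345.2 552. ]
side 650 2480 [160.5 329.9 322.5 496.1 365.9 550.3]
side 700 2128 [231.1 348.9 358.1 509.1 397.3 558.5]
side 750 715 [264.1 364.9 277.  409.9 398.8 575.8]
side 800 119 [271.1 377.9 281.6 399.7 359.5 454.8]
top 300 1805 [216.3 458.8 272.  544.1 326.9 559.9]
top 350 3318 [124.6 520.6 242.6 553.1 339.9 560.3]
top 400 2568 [119.2 511.9 187.4 552.4 287.9 557.5]
top 450 1767 [141.5 512.8 206.5 549.2 269.  558. ]
top 500 1616 [189.9 514.7 233.8 553.2 290.3 560.9]
top 550 1517 [212.2 319.9 256.  552.9 311.4 560.9]
top 600 1819 [161.6 317.5 271.2 547.  331.3 559.1]
top 650 2356 [155.9 333.6 274.8 512.9 350.5 557.5]
top 700 2215 [193.5 381.3 311.  542.9 394.4 569.6]
top 750 3125 [198.4 411.  307.7 518.6 394.4 582.4]
top 800 1979 [201.  433.4 265.8 495.9 373.7 560.6]
top 850 700 [206.8 449.7 235.3 487.1 286.7 498.1]
```

Forearm underside is above ~420 mm, so there's plenty of clearance over the stand. Next: pre-grasp, aligned along the tool axis.

```bash
python3 -m creep '{"translation":[[-1,0,-1.5],[-3,-0.3,-2.8],[-4,-0.5,-3.5],[-4,-0.5,-3.5],[-4,-0.5,-3.5]],"delta_rot":[[0,0,0],[0,0,0],[0,0,0],[0,0,0],[0,0,0]],"hand":[8.5,8.5,8.5,8.5,8.5]}'
python3 - <<'E'
from h import *
np.set_printoptions(suppress=True,precision=3)
s=read_state();M=R.from_quat(s['ee_rot']).as_matrix();print(s['joints'],s['position'],M)
p=s['position'];d=M[:,2]
print("to go",np.array([517.6,204.2,245])-p,"tip",p+19*d)
E
```

```text
clock: 4.12
position: [561.5, 209.1, 268.1]
ee_rot: [-0.054, 0.851, -0.032, -0.522]
contact_force: [-0.1, -0.5, -0.2]
gripper_width: 85.3
grasp_force: 0.0
[ 0.459  0.854  0.696 -0.467 -2.435 -2.09 ] [561.536 209.139 268.078] [[-0.449 -0.125 -0.885]
 [-0.059  0.992 -0.111]
 [ 0.892  0.002 -0.453]]
to go [-43.936  -4.939 -23.078] tip [544.727 207.034 259.475]
```

```bash
python3 -m creep '{"translation":[[-2.2,-0.3,-1.2],[-4.4,-0.5,-2.3],[-4.4,-0.5,-2.3],[-4.4,-0.5,-2.3]],"delta_rot":[[0,0,0],[0,0,0],[0,0,0],[0,0,0]],"hand":[8.5,8.5,8.5,8.5]}'
python3 -m creep '{"translation":[[0,0,0],[0,0,0],[0,0,0],[0,0,0],[0,0,0],[0,0,0],[0,0,0],[0,0,0]],"delta_rot":[[0,0,0],[0,0,0],[0,0,0],[0,0,0],[0,0,0],[0,0,0],[0,0,0],[0,0,0]],"hand":[6,4.5,3.5,2.5,2,2,2,2]}'
python3 - <<'E'
from h import *
im,d=get_image("side");crop(im,300,420,180,310,4,"pics/side2.png")
E
```

```text
clock: 4.62
position: [518.0, 204.3, 245.5]
ee_rot: [-0.054, 0.851, -0.032, -0.521]
contact_force: [-0.2, 1.0, 0.5]
gripper_width: 85.1
grasp_force: 0.0
clock: 5.62
position: [517.1, 204.2, 245.1]
ee_rot: [-0.054, 0.851, -0.032, -0.522]
contact_force: [0.2, 0.5, 1.3]
gripper_width: 26.2
grasp_force: 59.0
```

View pics/side2.png

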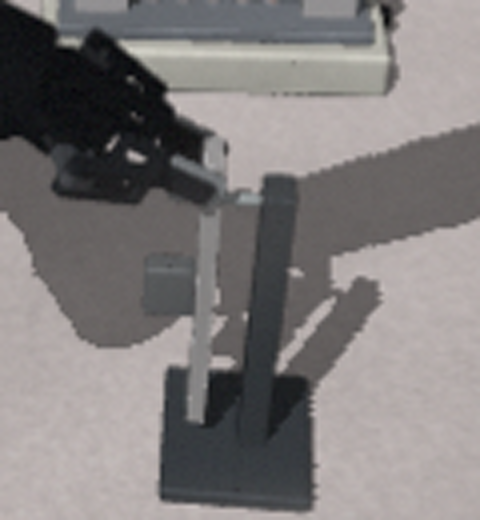

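The pads straddle the tab at crop (213,175), above the peg, at 59 N. Now I'll lift 17 mm and slide it off along the peg.

```bash
python3 -m creep '{"translation":[[0,0,0.6],[0,0,1.2],[0,0,1.7],[0,0,1.7],[1,0.13,1.7],[2,0.26,1.7],[3,0.4,1.7],[4,0.53,1.7]],"delta_rot":[[0,0,0],[0,0,0],[0,0,0],[0,0,0],[0,0,0],[0,0,0],[0,0,0],[0,0,0]],"hand":[2,2,2,2,2,2,2,2]}'
python3 -m creep '{"translation":[[1.5,0.2,0],[3,0.4,0],[4.5,0.6,0],[6,0.8,0],[7.5,1,0],[9,1.2,0],[9,1.2,0],[9,1.2,0]],"delta_rot":[[0,0,0],[0,0,0],[0,0,0],[0,0,0],[0,0,0],[0,0,0],[0,0,0],[0,0,0]],"hand":[2,2,2,2,2,2,2,2]}'
python3 - <<'E'
from h import *
im,d=get_image("side");crop(im,230,430,150,310,3,"pics/side3.png")
s=read_state();print(s['joints'].round(2))
E
```

```text
clock: 6.68
position: [557.8, 209.6, 261.4]
ee_rot: [-0.054, 0.85, -0.032, -0.522]
contact_force: [0.7, -0.5, -2.2]
gripper_width: 26.6
grasp_force: 59.1
clock: 7.68
position: [647.0, 221.4, 261.3]
ee_rot: [-0.054, 0.85, -0.032, -0.523]
contact_force: [0.5, 0.4, -2.2]
gripper_width: 26.5
grasp_force: 59.1
[ 0.42  1.05  1.15 -0.6  -2.67 -2.26]
```

View pics/side3.png

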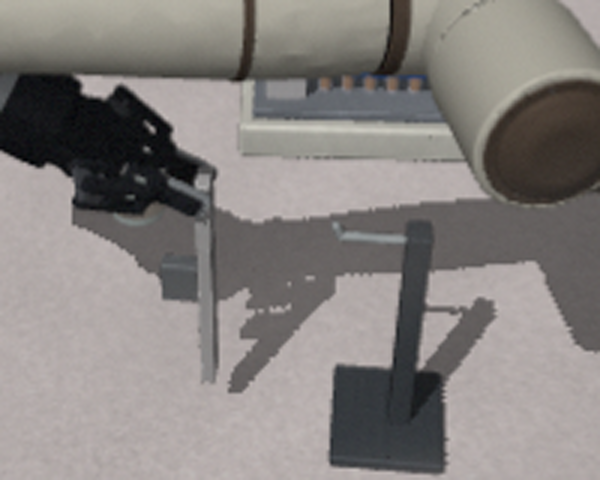

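The bar hangs free in the pads, vertical, at crop (208,180)–(208,380), and the hook at (340,232) is empty. Now I'll move to y≈40 and swing the foot outward.

```bash
python3 -m creep '{"translation":[[0,-3,0],[0,-6,0],[0,-9,0],[-1,-12,0],[-2,-15,0],[-4,-18,0],[-6,-18.1,0],[-8,-18.1,-1]],"delta_rot":[[1,-7.5,0],[2,-15,0],[3,-22.5,0],[4,-30,0],[5,-37.5,0],[6,-45,0],[7,-52.5,0],[8,-60,0]],"hand":[2,2,2,2,2,2,2,2]}'
python3 -m creep '{"translation":[[-1,0,-1],[-2,0,-3],[-3,0,-5],[-3,0,-7],[-3,0,-9],[-3,0,-10],[-3,0,-10]],"delta_rot":[[0.8,-6,0],[1.6,-12,0],[2.4,-18,0],[3.2,-24,0],[3.9,-29,0],[3.9,-29.2,0],[3.9,-29.2,0]],"hand":[2,2,2,2,2,2,2]}'
python3 - <<'E'
from h import *
im,d=get_image("side");crop(im,200,440,120,310,3,"pics/side4.png")
s=read_state();print(s['joints'].round(2),R.from_quat(s['ee_rot']).as_matrix().round(3))
E
```

```text
clock: 8.72
position: [565.3, 39.7, 253.6]
ee_rot: [-0.066, 0.998, 0.002, -0.02]
contact_force: [0.3, 1.0, -2.8]
gripper_width: 26.6
grasp_force: 59.3
clock: 9.6
position: [537.1, 37.0, 161.1]
ee_rot: [-0.066, 0.973, 0.02, 0.222]
contact_force: [0.1, -0.4, -2.3]
gripper_width: 26.4
grasp_force: 60.0
[ 0.37  0.16 -0.83  0.58 -0.16 -2.36] [[-0.892 -0.137  0.431]
 [-0.119  0.99   0.07 ]
 [-0.437  0.012 -0.9  ]]
```

View pics/side4.png

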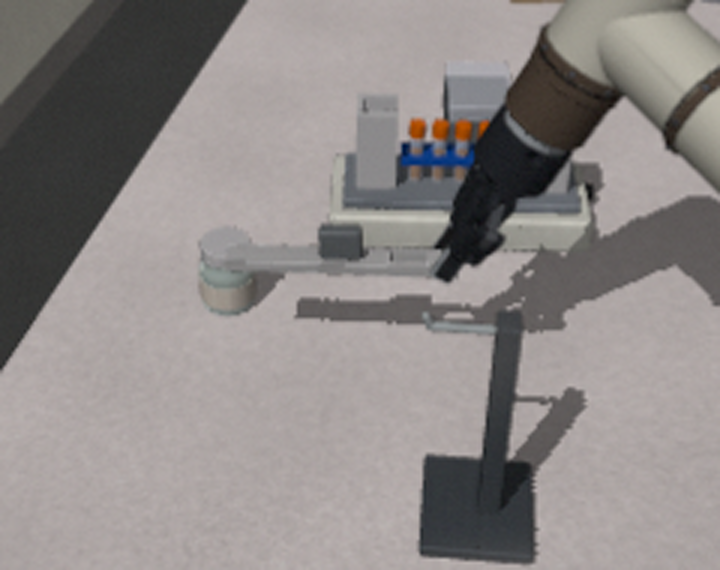

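The bar is held about level with grip up: grip at crop (340,240), pads at (440,262). Joint 5 is at its limit, so I'll go farther out, lower it, and measure the bar's pitch.

```bash
python3 -m creep '{"translation":[[2,1,0],[5,2,-2],[7,3,-5],[8,3,-8],[8,3,-10],[8,3,-10],[8,3,-10]],"delta_rot":[[0,0,0],[0,0,0],[0,0,0],[0.1,-0.7,0],[0.2,-1.4,0],[0.2,-1.4,0],[0.2,-1.4,0]],"hand":[2,2,2,2,2,2,2]}'
cat > bar.py <<'E'
from h import *
np.set_printoptions(suppress=True,precision=2)
def barface(n,lo,hi,box):
    im,P=cloud(n);x,y,z=P[...,0],P[...,1],P[...,2]
    m=(x>box[0])&(x<box[1])&(y>box[2])&(y<box[3])&(z>lo)&(z<hi)
    return im,P,m
if __name__=="__main__":
    s=read_state();M=R.from_quat(s['ee_rot']).as_matrix();print(s['joints'],s['position'],M[:,2])
    for n in("side","top"):
        im,P,m=barface(n,15,150,(600,900,20,160))
        for a in range(600,860,20):
            q=P[m&(P[...,0]>a)&(P[...,0]<a+20)]
            if len(q)>3: print(n,a,len(q),np.median(q,0),q.min(0)[1:],q.max(0)[1:])
E
python3 bar.py
```

```text
clock: 10.52
position: [635.2, 57.4, 85.2]
ee_rot: [-0.072, 0.974, 0.044, 0.21]
contact_force: [0.7, 0.5, -2.2]
gripper_width: 26.4
grasp_force: 60.0
[ 0.35  0.44 -0.54  0.19 -0.16 -1.95] [635.2   57.37  85.16] [ 0.4   0.12 -0.91]
side 600 75 [612.76  96.58 133.77] [65.73 90.02] [110.53 149.44]
side 620 117 [628.4   78.29 101.35] [34.3  65.06] [101.18 148.27]
side 640 66 [648.79  61.94  78.12] [38.6  65.88] [82.43 97.66]
side 660 62 [669.1   71.87  72.98] [49.67 64.73] [80.75 79.77]
side 680 65 [689.36  76.11  73.84] [53.8  62.68] [86.04 78.14]
side 700 86 [713.38  78.16  75.83] [56.12 63.24] [ 89.74 108.09]
side 720 111 [730.05  81.81  86.59] [68.23 60.47] [ 91.14 107.95]
side 740 86 [748.21  84.21  74.86] [70.36 60.1 ] [ 95.55 105.98]
side 760 59 [770.06  89.44  69.58] [64.99 58.  ] [97.89 74.8 ]
side 780 63 [789.13  92.83  68.14] [70.01 57.35] [101.44  73.39]
side 800 58 [809.85  94.7   67.11] [74.08 54.94] [103.91  71.28]
side 820 53 [829.39  96.67  66.68] [79.35 59.35] [109.13  71.15]
top 600 27 [615.54  93.25 137.55] [ 76.83 118.44] [108.49 149.21]
top 620 48 [629.09  76.51 122.18] [21.41 81.69] [104.34 147.36]
top 640 58 [647.55  59.31  80.59] [34.16 76.2 ] [ 81.08 104.01]
top 660 24 [668.6   65.6   78.99] [49.9  66.52] [78.01 83.23]
top 680 46 [691.08  68.58  77.41] [52.84 67.77] [81.17 82.34]
top 700 71 [711.43  71.65  78.12] [59.17 71.93] [ 84.45 109.51]
top 720 54 [730.44  76.   104.6 ] [62.25 70.32] [ 87.71 109.57]
top 740 43 [748.47  76.11  78.34] [65.17 66.46] [ 90.95 109.88]
top 760 47 [769.95  81.49  72.45] [68.47 67.47] [94.31 77.06]
top 780 54 [789.55  84.52  71.07] [71.75 65.77] [100.95  74.93]
top 800 54 [809.97  88.04  70.08] [74.9  64.92] [104.17  73.71]
top 820 51 [829.81  91.1   68.99] [78.07 63.2 ] [104.18  72.5 ]
top 840 5 [841.02  87.97  68.9 ] [81.65 66.31] [94.2  71.42]
```

Bar is 3.3° foot-down, with its underside at 57 mm at the foot and ~68 mm at the tab. Lowering now.

```bash
python3 -m creep '{"translation":[[0.5,0,-1.5],[1,0,-3],[1,0,-4],[1,0,-5],[1,0,-5.3],[1,0,-5.6],[1,0,-5.6],[1,0,-5.6]],"delta_rot":[[0,0,0],[0,0,0],[0,0,0],[0,0,0],[0,0,0],[0,0,0],[0,0,0],[0,0,0]],"hand":[2,2,2,2,2,2,2,2]}'; python3 bar.py
```

```text
clock: 11.62
position: [650.3, 52.2, 34.3]
ee_rot: [-0.074, 0.975, 0.054, 0.202]
contact_force: [0.6, -0.1, -2.1]
gripper_width: 26.6
grasp_force: 60.0
[ 0.33  0.54 -0.45 -0.03 -0.16 -1.71] [650.27  52.17  34.35] [ 0.39  0.14 -0.91]
side 600 167 [609.9   83.98 115.79] [57.72 64.21] [109.8  149.93]
side 620 157 [630.78  70.06  96.97] [29.03 20.45] [105.68 149.6 ]
side 640 96 [648.37  71.29  45.84] [23.33 17.26] [91.06 98.76]
side 660 57 [668.54  64.51  25.81] [36.44 15.31] [75.94 36.27]
side 680 55 [689.43  67.53  22.53] [45.93 15.11] [78.4  29.74]
side 700 55 [709.37  69.15  22.98] [49.78 15.88] [81.15 26.72]
side 720 87 [731.26  74.28  28.62] [50.96 15.17] [85.05 56.7 ]
side 740 98 [750.31  77.46  37.57] [57.7  15.19] [89.88 54.49]
side 760 56 [766.54  79.02  21.04] [62.38 16.05] [92.02 54.44]
side 780 45 [789.64  83.38  17.64] [62.03 15.1 ] [96.79 24.27]
side 800 34 [808.49  85.15  16.61] [68.16 15.24] [98.37 20.7 ]
side 820 10 [827.54  86.69  16.29] [75.44 15.33] [100.74  19.21]
side 840 5 [848.38 100.81  15.18] [80.38 15.13] [105.2   16.16]
top 600 62 [610.7   93.84 116.19] [73.73 99.41] [106.6  146.76]
top 620 47 [629.18  89.54  89.85] [70.8  68.91] [108.77 122.64]
top 640 27 [650.32  71.    60.03] [25.27 28.34] [94.1  93.84]
top 660 46 [666.96  55.12  28.69] [32.35 18.25] [74.56 43.82]
top 680 24 [689.33  61.76  26.56] [48.48 18.65] [74.69 31.48]
top 700 51 [708.46  64.98  24.74] [51.69 17.3 ] [78.2  32.47]
top 720 63 [730.19  68.05  26.97] [54.83 19.05] [81.31 58.22]
top 740 52 [749.44  72.8   51.65] [58.18 16.33] [85.11 57.92]
top 760 37 [767.78  74.68  23.78] [61.46 15.7 ] [88.2  56.33]
top 780 47 [791.05  78.31  19.5 ] [64.8  15.27] [94.8  25.45]
top 800 44 [809.04  81.71  18.3 ] [68.13 15.13] [98.5  22.08]
top 820 33 [829.73  88.32  16.8 ] [71.49 15.02] [98.51 20.97]
top 840 16 [849.11  86.67  16.18] [74.88 15.  ] [101.91  18.65]
```

```bash
python3 -m creep '{"translation":[[0,0,-0.2],[0,0,-0.4],[0,0,-0.6],[0,0,-0.8],[0,0,-0.9],[0,0,-1],[0,0,-1.1],[0,0,-1.1]],"delta_rot":[[0,0,0],[0,0,0],[0,0,0],[0,0,0],[0,0,0],[0,0,0],[0,0,0],[0,0,0]],"hand":[2,2,2,2,2,2,2,2]}'; python3 bar.py | grep -E "side (66|68|70|80|82)|top (66|68|70|80|82)|\["|head -12
```

```text
clock: 12.72
position: [651.7, 51.3, 24.3]
ee_rot: [-0.075, 0.975, 0.056, 0.2]
contact_force: [-1.9, 0.5, 0.8]
gripper_width: 26.4
grasp_force: 60.3
[ 0.32  0.56 -0.43 -0.07 -0.16 -1.67] [651.67  51.34  24.26] [ 0.38  0.14 -0.91]
side 600 184 [610.1   78.11 108.67] [59.06 61.43] [107.16 149.36]
side 620 177 [630.65  68.05  93.16] [30.55 17.67] [107.05 149.58]
side 640 95 [647.85  69.66  38.41] [21.15 16.43] [91.87 98.65]
side 660 39 [666.12  52.53  17.92] [30.11 15.11] [73.76 29.47]
side 680 25 [688.36  67.59  16.88] [45.66 15.48] [77.07 21.82]
side 700 28 [708.94  68.58  17.19] [52.73 15.19] [79.02 20.46]
side 720 63 [732.06  72.43  27.11] [53.33 15.17] [82.16 49.68]
side 740 80 [749.79  76.    35.78] [58.86 15.1 ] [84.03 50.88]
side 760 44 [765.35  77.53  26.37] [60.56 15.2 ] [88.99 48.03]
side 780 13 [789.24  80.15  15.75] [72.34 15.18] [90.18 17.54]
side 800 10 [807.22  85.05  15.58] [71.7  15.17] [95.79 17.34]
```

Foot touching, tab ~6 mm off the bench: releasing and retreating along the tool axis.

```bash
python3 -m creep '{"translation":[[0,0,0],[0,0,0],[0,0,0.1],[-0.4,-0.1,1],[-1,-0.3,2.5],[-2,-0.7,5],[-3,-1,8],[-3,-1,12]],"delta_rot":[[0,0,0],[0,0,0],[0,0,0],[0,0,0],[0,0,0],[0,0,0],[0,0,0],[0,0,0]],"hand":[3.4,4.5,5.5,6,6,6,7,8]}'
python3 -m creep '{"translation":[[0,0,4],[-1,0,8],[-2,0,10],[-2,0,10],[-2,0,10]],"delta_rot":[[-1,7.5,0],[-2,15,0],[-3,22.5,0],[-3,23.5,0],[-3,23.5,0]],"hand":[8,8,8,8,8]}'
python3 - <<'E'
from bar import *
s=read_state();M=R.from_quat(s['ee_rot']).as_matrix();print(s['joints'],s['position'],M)
a=[]
for n in("side","top"):
    im,P,m=barface(n,8,70,(620,900,20,130)); z=P[...,2]
    q=P[m&(z<20)];g=P[m&(z>32)]
    r=cv2.minAreaRect(q[:,:2].astype(np.float32));print(n,"bar",len(q),r,np.median(q,0),[q[:,0].min(),q[:,0].max()])
    gt=P[m&(z>40)];print("grip top",len(gt),cv2.minAreaRect(gt[:,:2].astype(np.float32)),np.median(gt,0))
    a.append(cv2.resize(im[110:270,230:330] if n=="side" else im[130:220,250:340],(400,500)))
cv2.imwrite("pics/b5.png",np.hstack(a)[:,:,::-1])
E
```

```text
clock: 13.82
position: [619.5, 40.5, 145.3]
ee_rot: [-0.075, 0.976, 0.056, 0.199]
contact_force: [0.6, 0.6, 0.6]
gripper_width: 80.0
grasp_force: 0.0
clock: 14.45
position: [600.4, 41.0, 243.3]
ee_rot: [-0.067, 0.997, 0.045, -0.005]
contact_force: [-0.5, -1.4, -1.1]
gripper_width: 80.4
grasp_force: 0.0
[ 0.29  0.36 -0.02 -0.1  -1.19 -1.69] [600.37  41.01 243.25] [[-0.99 -0.13 -0.02]
 [-0.13  0.99  0.09]
 [ 0.    0.09 -1.  ]]
side bar 427 ((748.5028076171875, 70.72337341308594), (218.16421508789062, 34.19552993774414), 9.8378324508667) [758.68  75.47  11.44] [np.float64(638.8947706527284), np.float64(855.4823091752658)]
grip top 51 ((748.3468017578125, 72.20695495605469), (36.72421646118164, 17.041606903076172), 15.186057090759277) [747.18  72.62  43.18]
top bar 198 ((830.032470703125, 90.15292358398438), (61.184165954589844, 128.97579956054688), 82.14965057373047) [817.83  85.17  13.36] [np.float64(768.299998834), np.float64(892.6000479864828)]
grip top 1 ((767.6864624023438, 79.99972534179688), (0.0, 0.0), 0.0) [767.69  80.    43.48]
```

View pics/b5.png

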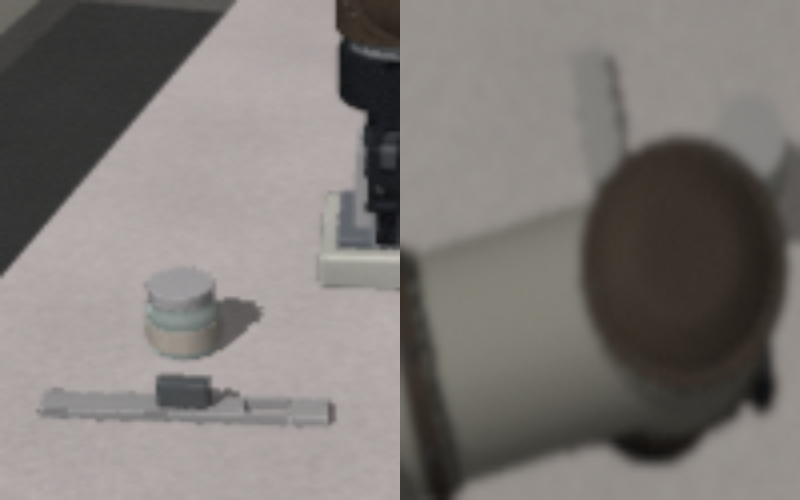

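The bar lies flat with grip up (left panel: grip at (183,390), bar from (45,405) to (330,410)) and has been let go. The arm hides it in the top view, so I'll straighten the tool, step aside and measure with both cameras.

```bash
python3 -m creep '{"translation":[[-3,-4,2],[-6,-8,4],[-9,-12,5],[-12,-17,5],[-12,-20,5],[-12,-20,5]],"delta_rot":[[-5.2,-1.1,0],[-5.2,-1.1,0],[-5.2,-1.1,2],[-5.2,-1.1,2],[-5.2,-1.1,2],[-5.2,-1.1,2]],"hand":[7,6,6,6,6,6]}'
python3 - <<'E'
from bar import *
s=read_state();M=R.from_quat(s['ee_rot']).as_matrix();print(s['joints'],s['position'],M)
for n in("side","top"):
    im,P=cloud(n);hs=cv2.cvtColor(im,cv2.COLOR_RGB2GRAY)
    c=proj(n,[[748,71,12]])[0];x,y,z=P[...,0],P[...,1],P[...,2]
    m=(x>620)&(x<880)&(y>20)&(y<130)
    q=P[m&(z>7)&(z<22)]
    print(n,len(q),cv2.minAreaRect(q[:,:2].astype(np.float32)),np.median(q,0),q.min(0),q.max(0))
    gt=P[m&(z>38)];print("grip",len(gt),cv2.minAreaRect(gt[:,:2].astype(np.float32)) if len(gt) else 0,np.median(gt,0),gt.min(0),gt.max(0))
    u0,v0=c.astype(int);b=im[v0-25:v0+25,u0-40:u0+40];np.save(n+"b.npy",b)
    # saddles: points at the floor height/walls around mixer
    for zz in ((131,142),(150,159)):
        k=(x>420)&(x<700)&(y>-330)&(y<-150)&(z>zz[0])&(z<zz[1])
        k&=~((im[...,0]>130)&(im[...,2]<80))
        q=P[k];c=np.array([562,-237]);e=np.array([.981,.196]);f=np.array([-.196,.981])
        t=(q[:,:2]-c)@e;w=(q[:,:2]-c)@f
        for sg in(-1,1):
            j=(sg*t>60)&(sg*t<135);print(zz,sg,j.sum(),np.percentile(t[j],[2,50,98]),np.percentile(w[j],[2,50,98]))
a=np.hstack([cv2.resize(np.load(n+"b.npy"),None,fx=5,fy=5,interpolation=2) for n in("side","top")])
cv2.imwrite("pics/b6.png",a[:,:,::-1])
E
```

```text
clock: 15.3
position: [479.9, -160.3, 293.3]
ee_rot: [-0.083, 0.997, -0.002, 0.0]
contact_force: [0.3, 0.8, -0.4]
gripper_width: 59.9
grasp_force: 0.0
[ 0.    0.15 -0.21  0.   -1.21 -1.41] [ 479.88 -160.27  293.3 ] [[-0.99 -0.17  0.  ]
 [-0.17  0.99 -0.  ]
 [-0.   -0.   -1.  ]]
side 468 ((748.5923461914062, 71.58990478515625), (217.86729431152344, 34.64098358154297), 11.592848777770996) [751.47  75.65  11.53] [638.74  33.59   7.01] [858.37 105.82  21.49]
grip 61 ((747.250732421875, 72.68815612792969), (39.26526641845703, 18.50631332397461), 11.422298431396484) [745.73  73.86  42.87] [728.19  60.99  38.17] [767.78  82.33  46.01]
(131, 142) -1 78 [-119.44  -94.76  -75.78] [-23.43  19.88  28.05]
(131, 142) 1 67 [ 75.31  95.29 118.66] [-22.49  20.88  27.51]
(150, 159) -1 73 [-121.1  -103.3   -76.18] [-30.27  -6.42  26.54]
(150, 159) 1 74 [ 75.89 100.98 119.8 ] [-24.82   6.49  25.64]
top 443 ((747.0687255859375, 70.22904205322266), (105.97908020019531, 223.45489501953125), 86.6430435180664) [755.16  72.1   13.15] [633.74  23.02   7.07] [859.47 128.91  19.56]
grip 59 ((749.068115234375, 71.22489166259766), (40.6038818359375, 15.313254356384277), 10.756450653076172) [750.04  70.27  44.83] [729.84  60.58  39.06] [768.05  80.25  50.01]Traceback (most recent call last):
  File "<stdin>", line 18, in <module>
    return _quantile_unchecked(
        a, q, axis, out, overwrite_input, method, keepdims, weights)
    return _ureduce(a,
                    func=_quantile_ureduce_func,
    ...<5 lines>...
                    overwrite_input=overwrite_input,
                    method=method)
    r = func(a, **kwargs)
    result = _quantile(arr,
                       quantiles=q,
    ...<2 lines>...
                       out=out,
                       weights=wgt)
    slices_having_nans = np.isnan(arr[-1, ...])
                                  ~~~^^^^^^^^^
IndexError: index -1 is out of bounds for axis 0 with size 0
```

Run:
```python
from bar import *
c=np.array([562,-237]);e=np.array([.981,.196]);f=np.array([-.196,.981])
b=[]
for n in("side","top"):
    A=np.load(n+"0.npz");im,P=cloud(n,A["im"],A["d"]);x,y,z=P[...,0],P[...,1],P[...,2]
    k=(x>420)&(x<700)&(y>-330)&(y<-150)&(z>148)&(z<165)
    q=P[k][:,:2]-c;t=q@e;w=q@f;C=[]
    for sg in(-1,1):
        j=(sg*t>65)&(sg*t<130);r=cv2.minAreaRect(P[k][j][:,:2].astype(np.float32));C.append(np.array(r[0]))
        print(n,sg,j.sum(),np.median(P[k][j],0),r,[t[j].min(),t[j].max(),w[j].min(),w[j].max()])
    d=C[1]-C[0];print("mid",(C[0]+C[1])/2,"len",np.hypot(*d),"yaw",np.degrees(np.arctan2(d[1],d[0])))
    u,v=proj(n,[[562,-237,150]])[0].astype(int);o=im[max(v-45,0):v+45,u-60:u+60];b.append(cv2.resize(o,None,fx=3.3,fy=5,interpolation=2))
cv2.imwrite("pics/m6.png",np.hstack(b)[:,:,::-1])
```

```text
side -1 94 [ 460.87 -261.96  153.18] ((465.13043212890625, -257.21142578125), (45.64687728881836, 58.36795425415039), 9.198250770568848) [np.float64(-121.87871826691168), np.float64(-75.99270545849706), np.float64(-30.211816083117625), np.float64(28.979915998397782)]
side 1 84 [ 660.97 -212.33  153.41] ((657.5465087890625, -218.31321716308594), (44.26923751831055, 55.729068756103516), 12.756012916564941) [np.float64(75.71684540115831), np.float64(119.98539514464112), np.float64(-28.221467043908845), np.float64(28.034119634307366)]
mid [ 561.34 -237.76] len 196.30847457761303 yaw 11.4287028950664
top -1 141 [ 461.37 -263.11  154.84] ((466.1753234863281, -257.10113525390625), (45.55830764770508, 50.88736343383789), 11.825586318969727) [np.float64(-120.71830562837742), np.float64(-75.0026227655872), np.float64(-26.305191455099575), np.float64(24.545713820564487)]
top 1 129 [ 664.03 -210.8   155.11] ((658.8890380859375, -218.6710968017578), (46.60660934448242, 51.62693786621094), 10.34671401977539) [np.float64(75.70596778204275), np.float64(122.2054724624493), np.float64(-26.684336748459927), np.float64(25.19185206128257)]
mid [ 562.53 -237.89] len 196.5081261683936 yaw 11.27770942709641
```

View pics/m6.png

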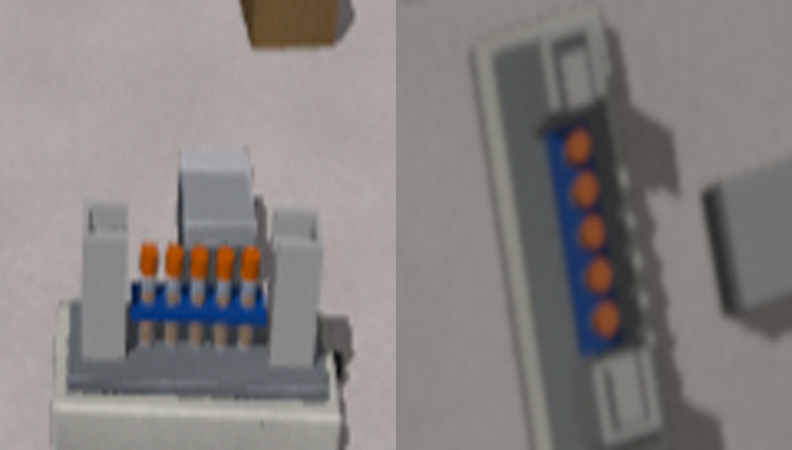

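Mixer crops: saddles at (105,280) and (297,285) on the left, (575,75) and (628,390) on the right. Both cameras put the seat at about (562.2, −237.5), yaw 11.3°. The grip is at (748, 71.7), yaw ~11°. Going above the grip.

```bash
python3 -m creep '{"translation":[[4,3.5,0],[8,7,0],[12,10.5,0],[16,14,-2],[20,17.5,-5],[24,21,-9],[26.8,23.2,-14],[26.8,23.2,-17]],"delta_rot":[[0,0,0.5],[0,0,1],[0,0,1.7],[0,0,1.7],[0,0,1.7],[0,0,1.7],[0,0,1.7],[0,0,1.7]],"hand":[6,6,6,6,6,6,6,6]}'
python3 -m creep '{"translation":[[0,0,0],[0,0,0]],"delta_rot":[[0,0,0],[0,0,0]],"hand":[6,6]}'
python3 -c "
from h import *
s=read_state();M=R.from_quat(s['ee_rot']).as_matrix();print(s['position'],M.round(3),[748.1,71.7,35]-s['position'])"
```

```text
clock: 16.4
position: [748.9, 76.8, 118.4]
ee_rot: [-0.101, 0.995, -0.002, -0.002]
contact_force: [0.4, -0.7, -0.3]
gripper_width: 59.9
grasp_force: 0.0
clock: 16.65
position: [749.9, 73.8, 125.9]
ee_rot: [-0.1, 0.995, -0.002, 0.002]
contact_force: [-0.1, 0.0, 0.9]
gripper_width: 60.0
grasp_force: 0.0
[749.94956624  73.83613116 125.89817217] [[-0.98  -0.199  0.004]
 [-0.199  0.98  -0.003]
 [-0.004 -0.004 -1.   ]] [ -1.84956624  -2.13613116 -90.89817217]
```

```bash
python3 -m creep '{"translation":[[-0.2,-0.2,-3],[-0.2,-0.2,-6],[-0.2,-0.2,-8],[-0.2,-0.2,-9],[-0.2,-0.2,-9],[-0.2,-0.2,-9]],"delta_rot":[[0,0,0],[0,0,0],[0,0,0],[0,0,0],[0,0,0],[0,0,0]],"hand":[6,6,6,6,6,6]}'
python3 -m creep '{"translation":[[0,0,0],[0,0,0],[0,0,0],[0,0,0],[0,0,0],[0,0,0],[0,0,0]],"delta_rot":[[0,0,0],[0,0,0],[0,0,0],[0,0,0],[0,0,0],[0,0,0],[0,0,0]],"hand":[5,4,3,2,1,0.8,0.8]}'
```

```text
clock: 17.4
position: [748.2, 71.3, 35.6]
ee_rot: [-0.099, 0.995, -0.001, 0.002]
contact_force: [-0.2, -0.4, 0.7]
gripper_width: 59.8
grasp_force: 0.0
clock: 18.27
position: [747.5, 71.1, 34.4]
ee_rot: [-0.099, 0.995, -0.002, 0.001]
contact_force: [0.4, -0.2, 1.8]
gripper_width: 14.7
grasp_force: 59.2
```

Gripped at 14.7 mm with 59 N. Lift and carry.

```bash
python3 -m creep '{"translation":[[0,0,2],[0,0,5],[0,0,8],[0,0,11],[0,0,14],[0,0,17],[0,0,20],[0,0,20]],"delta_rot":[[0,0,0],[0,0,0],[0,0,0],[0,0,0],[0,0,0],[0,0,0],[0,0,0],[0,0,0]],"hand":[0.8,0.8,0.8,0.8,0.8,0.8,0.8,0.8]}'
python3 -m creep '{"translation":[[-2.3,-3.8,0],[-4.6,-7.6,0],[-6.9,-11.4,0],[-9.2,-15.2,0],[-11.5,-19,0],[-13.8,-23,0],[-16.1,-27,0],[-18,-29.8,0]],"delta_rot":[[0,0,0],[0,0,0],[0,0,0],[0,0,0],[0,0,0],[0,0,0],[0,0,0],[0,0,0]],"hand":[0.8,0.8,0.8,0.8,0.8,0.8,0.8,0.8]}'
python3 -m creep '{"translation":[[-0.5,-1,0],[-0.5,-1,0],[-0.5,-1,0]],"delta_rot":[[0,0,0],[0,0,0],[0,0,0]],"hand":[0.8,0.8,0.8]}'
cat > held.py <<'E'
from bar import *
def go():
    c=np.array([562.3,-237.6]);e=np.array([.9806,.196]);f=np.array([-.196,.9806])
    s=read_state();M=R.from_quat(s['ee_rot']).as_matrix();print(s['position'],M[:,1:],[562.3,-237.6]-s['position'][:2])
    z0=s['position'][2]-23
    for n in("side","top"):
        im,P=cloud(n);x,y,z=P[...,0],P[...,1],P[...,2];g=im.min(2)
        t=(P[...,:2]-c)@e;w=(P[...,:2]-c)@f
        m=(abs(t)<135)&(abs(w)<40)&(z>z0-10)&(z<z0+8)
        for lo in range(-120,120,20):
            k=m&(t>lo)&(t<=lo+20)
            if k.sum()>5: print(n,lo,k.sum(),np.percentile(w[k],[3,50,97]),np.median(z[k]))
        if m.sum():print(n,"t",t[m].min(),t[m].max())
if __name__=="__main__":go()
E
python3 held.py
```

```text
clock: 19.27
position: [748.3, 71.5, 238.1]
ee_rot: [-0.1, 0.995, -0.001, 0.004]
contact_force: [0.2, 0.7, -3.8]
gripper_width: 15.0
grasp_force: 58.6
clock: 20.27
position: [565.0, -227.9, 232.3]
ee_rot: [-0.099, 0.995, -0.001, -0.001]
contact_force: [0.3, -0.6, -2.8]
gripper_width: 15.1
grasp_force: 58.6
clock: 20.65
position: [562.7, -236.0, 233.6]
ee_rot: [-0.1, 0.995, -0.001, 0.001]
contact_force: [0.3, -0.6, -3.1]
gripper_width: 15.3
grasp_force: 58.6
[ 562.69 -235.96  233.55] [[-0.2   0.  ]
 [ 0.98 -0.  ]
 [-0.   -1.  ]] [-0.39 -1.64]
side -120 19 [-5.59 11.74 19.04] 209.87708916424697
side -100 41 [-11.72  10.56  19.2 ] 210.11616771356375
side -80 45 [-10.4   -3.98  18.57] 208.14385910770818
side -60 41 [-10.55   9.14  19.43] 209.35259328695804
side -40 44 [-10.72  10.43  19.32] 210.44140263459616
side -20 33 [ 8.71 14.44 19.47] 208.80364898179482
side 0 34 [ 6.24 14.07 19.08] 210.0252977487167
side 20 38 [-6.66 11.1  17.04] 210.39828197618385
side 40 41 [-10.1   11.12  18.8 ] 210.7976663507178
side 60 43 [-15.06  10.05  19.05] 210.27061498464082
side 80 41 [-11.7    8.83  17.96] 210.37239594070627
side 100 28 [-10.21  10.59  18.5 ] 210.06215965076672
side t -108.41387591979426 110.37158340319937
top -120 31 [-9.92  3.39 16.93] 213.1536025488889
top -100 86 [-10.47   4.16  16.87] 212.74103169736946
top -80 53 [-10.52   2.79  17.11] 211.97540979212602
top -60 55 [-11.35   1.8   17.17] 211.58783507551072
top -40 78 [-10.14   4.94  16.86] 212.34347164897952
top -20 19 [-0.26 12.61 16.58] 212.1979217417569
top t -107.8271151971044 -8.686177739988638
```

Level, and yaw matches. Both cameras see the bar about 3 mm to the +w side, so I'll correct that and lower to just above the rims.

```bash
python3 -m creep '{"translation":[[0,-0.3,-1],[0,-0.3,-2],[0,-0.3,-3],[0,-0.3,-3.8],[0,-0.3,-3.8],[0,-0.3,-3.8]],"delta_rot":[[0,0,0],[0,0,0],[0,0,0],[0,0,0],[0,0,0],[0,0,0]],"hand":[0.8,0.8,0.8,0.8,0.8,0.8]}'
python3 held.py | grep -vE "(-20|0) \d"
python3 - <<'E'
from h import *
im,d=get_image("side");a=cv2.resize(im[135:210,300:405],None,fx=3.8,fy=5.3,interpolation=2)
im,d=get_image("top");b=cv2.resize(im[170:280,355:435],(400,a.shape[0]),interpolation=2)
cv2.imwrite("pics/m7.png",np.hstack([a,b])[:,:,::-1])
E
```

```text
clock: 21.5
position: [562.5, -240.0, 196.4]
ee_rot: [-0.099, 0.995, -0.002, 0.001]
contact_force: [0.4, -0.5, -1.9]
gripper_width: 15.1
grasp_force: 58.6
[ 562.52 -239.97  196.4 ] [[-0.2   0.  ]
 [ 0.98 -0.  ]
 [-0.   -1.  ]] [-0.22  2.37]
side -120 20 [-12.47   8.92  14.07] 173.3107440182327
side -100 43 [-11.81   7.46  14.07] 173.06723705678303
side -80 45 [-15.45   6.6   16.11] 170.72366723423067
side -60 44 [-16.9    5.07  15.18] 171.90064222481385
side -40 44 [-14.55   6.5   17.81] 172.8617271207762
side -20 28 [ 0.79  9.54 15.13] 173.0730569763772
side 0 30 [ 3.09 10.88 15.34] 173.13816414708526
side 20 44 [-12.47   7.42  13.37] 173.50464212743913
side 40 41 [-11.17   8.18  16.16] 173.1230835346446
side 60 40 [-15.03   4.38  15.59] 173.55470110996157
side 80 43 [-16.5    5.06  15.47] 173.1106032437517
side 100 21 [-13.49   4.58  13.81] 173.68027330715404
side t -109.62793021411044 109.88798528732902
top -120 34 [-13.01   0.47  13.37] 175.62300156409452
top -100 77 [-14.15   0.02  13.24] 175.20841835272347
top -80 46 [-14.52   6.    13.61] 174.37482270808465
top -60 53 [-14.82  -1.47  12.67] 174.42802222751254
top -40 69 [-12.72   1.19  12.88] 175.62759534647535
top -20 14 [ 0.68 10.18 12.73] 174.95853272799548
top t -108.05010456015867 111.57595983573948grep: warning: stray \ before d
```

View pics/m7.png

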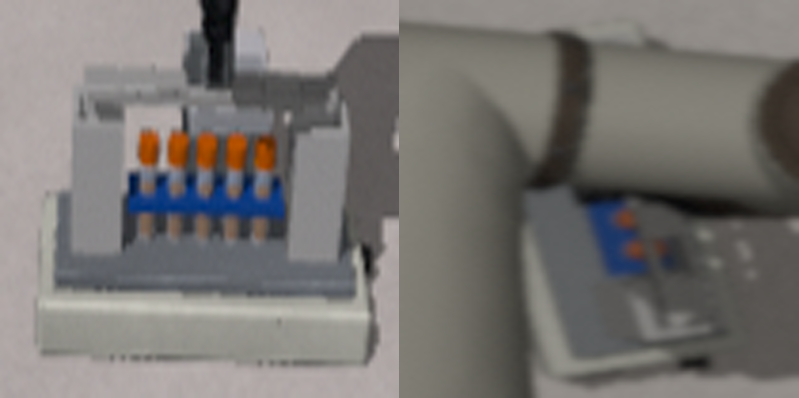

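The side crop shows the bar above both saddles, ends at (90,75) and (335,100). The measured offset is within 1 mm, so I'm lowering.

```bash
python3 -m creep '{"translation":[[0,0,-0.5],[0,0,-1],[0,0,-1.4],[0,0,-1.8],[0,0,-2.1],[0,0,-2.4],[0,0,-2.4]],"delta_rot":[[0,0,0],[0,0,0],[0,0,0],[0,0,0],[0,0,0],[0,0,0],[0,0,0]],"hand":[0.8,0.8,0.8,0.8,0.8,0.8,0.8]}'
python3 held.py | grep -E "t |top|side (-120|-100|60|80)"
```

```text
clock: 22.58
position: [562.1, -239.8, 171.8]
ee_rot: [-0.099, 0.995, -0.001, 0.0]
contact_force: [0.4, -0.1, -3.0]
gripper_width: 15.5
grasp_force: 58.6
side -120 76 [-25.66   4.61  27.82] 151.20106058574868
side -100 69 [-24.71   3.71  26.65] 149.6832640671139
side 60 51 [-22.81   5.33  24.74] 148.70331275845797
side 80 69 [-22.18   1.72  26.69] 150.31816957105184
side t -121.60387740580477 119.92554491114312
top -120 111 [-24.26   1.02  24.84] 152.87941712005068
top -100 121 [-22.6   -0.06  24.88] 151.47775451464122
top -80 58 [-23.09  -1.    24.82] 150.4797283892418
top -60 48 [-14.35  -3.6   13.22] 150.5646896593696
top -40 66 [-13.42   1.66  13.31] 150.48343253312225
top -20 14 [-0.72  9.44 13.16] 150.33641189164302
top 100 38 [-23.44 -14.68   6.23] 152.65317782633952
top t -120.61696168145997 121.6546518663794
```

```bash
python3 -m creep '{"translation":[[0,0,-0.1],[0,0,-0.2],[0,0,-0.25],[0,0,-0.25]],"delta_rot":[[0,0,0],[0,0,0],[0,0,0],[0,0,0]],"hand":[0.8,0.8,0.8,0.8]}'
```

```text
clock: 23.18
position: [562.3, -239.9, 170.3]
ee_rot: [-0.099, 0.995, -0.002, 0.001]
contact_force: [-1.1, 2.7, 2.5]
gripper_width: 15.1
grasp_force: 59.4
```

Floor contact (+2.5 N). Release and rise.

```bash
python3 -m creep '{"translation":[[0,0,0],[0,0,0],[0,0,0],[0,0,0.5],[0,0,2],[0,0,5],[0,0,9],[0,0,13]],"delta_rot":[[0,0,0],[0,0,0],[0,0,0],[0,0,0],[0,0,0],[0,0,0],[0,0,0],[0,0,0]],"hand":[2,3,4,5,5,5,5,5]}'
python3 -m creep '{"translation":[[-3,5,3],[-6,10,6],[-9,15,6],[-12,20,6],[-12,20,6],[-12,20,6]],"delta_rot":[[0,0,0],[0,0,0],[0,0,0],[0,0,0],[0,0,0],[0,0,0]],"hand":[5,5,5,5,5,5]}'
python3 - <<'E'
from bar import *
c=np.array([562.3,-237.6]);e=np.array([.9806,.196]);f=np.array([-.196,.9806])
b=[]
for n in("side","top"):
    im,P=cloud(n);z=P[...,2];t=(P[...,:2]-c)@e;w=(P[...,:2]-c)@f
    for lo in range(-120,120,30):
        k=(abs(w)<12)&(t>lo)&(t<=lo+30)&(z>138)&(z<158)
        print(n,lo,k.sum(),np.median(z[k]) if k.sum() else 0)
    k=(abs(t)<70)&(abs(w)<30)&(z>142)&(z<156);r=cv2.minAreaRect(P[k][:,:2].astype(np.float32));print(r)
    b.append(cv2.resize(im[135:210,300:405] if n=="side" else im[170:280,355:435],(400,400),interpolation=2))
    k=(P[...,0]>730)&(P[...,0]<830)&(P[...,1]>-80)&(P[...,1]<30)&(z>60);print("jar",np.nanmedian(P[k],0))
cv2.imwrite("pics/m8.png",np.hstack(b)[:,:,::-1])
E
```

```text
clock: 24.18
position: [562.2, -239.9, 302.2]
ee_rot: [-0.099, 0.995, -0.002, 0.001]
contact_force: [0.5, -0.3, -0.7]
gripper_width: 50.2
grasp_force: 0.0
clock: 24.92
position: [442.4, -39.8, 360.8]
ee_rot: [-0.1, 0.995, -0.002, 0.002]
contact_force: [-0.2, -0.4, -0.9]
gripper_width: 50.0
grasp_force: 0.0
side -120 24 148.32060879459607
side -90 35 144.43690577722964
side -60 47 146.36892950463482
side -30 43 148.4295804295499
side 0 43 148.07421274756416
side 30 44 147.4614158405779
side 60 38 148.13430794002585
side 90 19 149.54670985147516
((562.0626220703125, -238.8290252685547), (138.6488494873047, 35.77688217163086), 10.957122802734375)
jar [776.92 -22.36  78.53]
top -120 78 149.6868956550103
top -90 61 148.96882522090232
top -60 60 149.54735118085466
top -30 51 149.1427009367476
top 0 40 148.96188842087145
top 30 83 149.37067359779167
top 60 84 148.8772985767589
top 90 77 149.65455787173187
((562.4911499023438, -238.2184295654297), (139.7738037109375, 29.01067352294922), 11.618474960327148)
jar [779.54 -29.76  80.97]
```

View pics/m8.png

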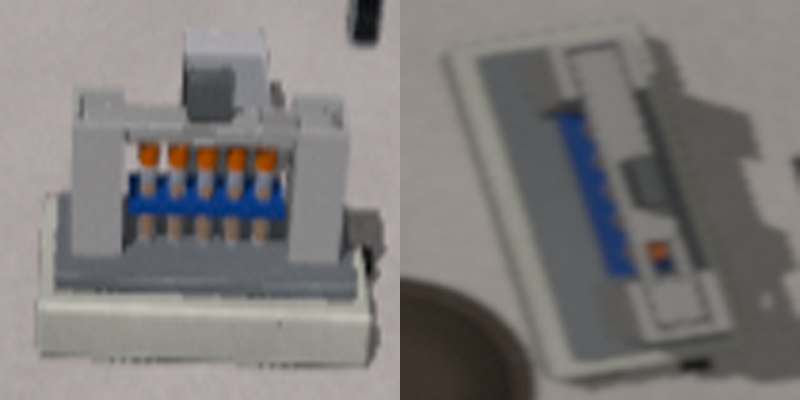

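The bar is seated in both saddles, grip up: its top face is level at ~148–149 mm along its length (148 expected), and its ends lie inside the cheeks at right-panel (605,70) and (680,305). Handing in.

```bash
python3 -c "
from bench import *
print(job_done())"
```

```text
the job is handed in; nothing more can be done
None
```

I took the bar off the hook, laid it flat and released it, then picked it up by its grip and seated it in both saddles, grip up; the job is handed in at about 25 s on the robot's clock, and no verdict was returned.

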